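# Close the vacuum manifold and set its vacuum lever

### The arm

A 7-joint arm with a two-finger parallel gripper is mounted at the origin on the work surface. World frame = base frame: x ahead of the robot, y to its left, z up, the work surface at z = 0. Lengths are in m, angles in degrees, forces in N, time in s.
With the tool pointing down it reaches from about 0.425 to 0.95 m from the base axis. Payload 16.7 kg.
Tool frame: the origin (TCP) lies at the very end of the fingers, on their centre line; the grasp point (between the pads) lies manip.tcp_to_grasp behind it (manip.tcp_to_grasp is the distance from the TCP to the grasp point, in m); x points along the fingers, y is the direction in which the jaws open and shut, and the axes are right-handed (so a half turn about x gives the same grasp; the last joint's range is limited). The gripper opens to 94 mm and grips with 3 to 60 N. Pads are 16 mm wide; open, the fingers measure 119 mm over their backs; the gripper's body (75 mm by 177 mm) begins 78 mm behind the grasp point.
Start: joints at [67.638, 24.414, 4.234, 92.017, -1.954, 63.644, -3.845], TCP at [0.161, -0.655, 0.205] pointing down, gripper open.
Joint ranges: [-163.25, 163.25], [-28.42, 122.38], [-70.27, 78.77], [12.13, 141.07], [-58.53, 238.53], [9.26, 117.41], [-156.51, 156.51]. Speed limits (degrees/s): [108.29, 108.29, 136.94, 136.94, 172.46, 172.46, 172.46].

### API

Orientations are given as a 3x3 rotation matrix whose columns are the frame's x, y, z axes.
In Python, from bench import manip, optics gives the robot as it stands.
- The arm moves only by the tool step_arm, never from a script. Its argument "steps" is text: rows parted by semicolons, each of 7 numbers parted by spaces: the gripper command: -1 is fully open, 1 is shut, values between are in proportion, then the shift along the world's x, y, z in m, then the turn, a rotation vector about the world's x, y, z in rad. In form: grip dx dy dz rx ry rz; .... A call has 1 to 5 rows; each row shifts and turns the commanded pose from where the row before left it; what a row does not reach is not made up. A row lasts 1/8 s, in which the tool goes at most 62.5 mm and 10.7 degrees, less where a joint would pass 70% of its speed; a pose out of reach is approached as far as the arm can. A call is refused whole if a number of a shift passes 0.0625 or a number of a turn 0.188, either way. A call with a gripper value outside its range is refused whole. The fingers move at their own pace and stop on an object; the grip force is fixed at half the most. Time passes only in rows, so rows that do not move let the fingers close. It gives the time, the measured TCP pose, the force and the opening at its end, in the units of the state.
- manip.get_state(): the state, without advancing time (a new reading comes with each control period).
- optics.grab_frame(name): name is "scene" or "top" or "wrist"; returns a dict with "image" (384x512x3 uint8, red, green, blue), "z_map" (384x512 float32, m along the optical axis (not along the pixel's ray), 0 where there is no reading), "vertical_fov" (degrees; the focal length in pixels is half the picture's height over the tangent of half this angle, whatever the lens; pixels are square), "cx", "cy" (the principal point, pixels), "k1" (the pictures are not rectified: a ray, as slopes to the right and down, at radius r is drawn at 1 + k1 r^2 times it, then the intrinsics apply), "origin" and "attitude" of the camera in the world. Camera axes: x right, y down, z forward; pixel columns grow to the right and rows downward; lengths in m; the calibration is good to about 2 mm. A picture is of the moment at which its call begins.
- manip.close_job(): hands the job in, once; it reports no verdict.
Trained networks look in a picture, given as the dict that the camera call returned (one of the last four; its "shot" number tells which), for a name from the list of things; names that differ only in an ending like _2 or _b are one class to them, and where a whole thing is asked for, a point or a joint stands for the part that bears it (a point fixed in the world has none). Each returns a list of dicts, best first, with "confidence" (0 to 1); they miss things now and then, are a little off and sometimes report something else, mostly with a low value. They report only what shows in the picture. A call takes as long as a camera call. They do not tell look-alikes from the thing itself.
- optics.find_in(picture, thing): "at" ([x, y, z] in m, in world coordinates, good to about 4 mm: the middle of the surface that is visible of it).
- optics.trace(picture, thing): "pixels" (384x512 bool, what is visible of it).
- optics.place_of(picture, thing): "at" ([x, y, z] in m, in world coordinates, good to about 4 mm: a listed point, or the origin of a listed thing).
The state is a dict: "t": time; "qpos": joint angles; "qd": joint speeds; "joint_efforts": joint torques, N m; "position": TCP position; "tool_rot": TCP orientation; "contact_force": force on the tool from outside, world axes, zero at the start; "moment": the same for the moment, N m; "grip_width": opening from 0.0 (shut) to 1.0 (fully open).
Only numpy, scipy, OpenCV 4.12 (cv2) and the standard library are available. Lean on these libraries where they do the work, as an engineer would, in place of code of your own. Each camera call takes 0.05 s, during which the arm holds its last target.

### The job

Put the lid on the filtration chamber, lowering it gently so that it lies flat with its edges flush with the chamber's all round, and let go of it. Then swing the long vacuum lever of the control station round from near its closed stop until it points straight at the upright setting marker, and leave it there. Do not push about or tip anything else on the bench.

Things in the scene. Friction and masses are not known exactly. Their poses are not given: they have to be found in the camera images.
- chamber: Filtration chamber of the vacuum manifold: fixed open-topped aluminium box, 110 (its x) x 150 (its y) x 75 mm high, 10 mm walls, a white well rack 50 mm high inside; a short 22 mm pipe stub sticks out on its +x side 30 mm up. Origin: centre of its underside, z up.
- chamber_rim (a point): Centre of the chamber's open top, level with the rim, 75 mm above the chamber's origin; same axes as the chamber.
- lid: Loose lid, 0.35 kg: grey plastic plate 110 (its x) x 150 (its y) x 12 mm thick, with the same outline as the chamber (either way round fits). A steel bridge handle stands on it: bar 14 mm wide (x), 90 mm long along the lid's y, from 35 to 49 mm above the lid's underside, on two posts 10 mm thick at y = +-40 mm. Origin: centre of its underside, z up. It starts flat on the bench.
- lid_handle (a point): Middle of the lid's handle bar, 42 mm above the lid's underside; axes of the lid.
- station: Vacuum control station: fixed white base plate 195 (its x) x 280 (its y) x 20 mm thick. On it stand the lever's hub, a gauge (dial 50 mm across, up to 99 mm above the bench, facing -x, on a post at x = +62, y = +110 mm in the station's frame), and a steel block 45 x 35 mm, 60 mm high, at x = +70, y = -85 mm. Origin: centre of its underside, z up; its front is -x.
- vac_lever (a joint): Angle of the long vacuum lever about its vertical hinge, rad: 0 = closed stop, grows counter-clockwise seen from above, open stop 1.9. At 0 the lever points 2.192 rad (counter-clockwise) from the station's +x axis. It is stiff and stays where it is left; turning it needs about 3 N at the handle.
- lever_hinge (a point): Point on the lever's vertical hinge axis at the lever's mid-height, 53 mm above the bench (station x = +52.5, y = -25 mm). x axis points along the lever from hinge to tip.
- lever_tip (a point): Outer end of the vacuum lever, 115 mm from the hinge axis, 53 mm above the bench; x axis points outwards along the lever. The lever is level: hub disc 38 mm across, then a bar 12 mm wide, then from 60 to 115 mm from the hinge a black handle 22 mm wide and 18 mm high (44 to 62 mm above the bench; 24 mm free below it).
- marker: Upright dark steel setting marker fixed on the base plate beyond the lever's tip: 22 mm (radial) x 10 x 40 mm high, top 60 mm above the bench, from 127 to 149 mm from the hinge axis, with a small nose. Origin: on the hinge axis, 20 mm above the bench; x axis points from the hinge to the marker, so the lever is right when its x axis is parallel to this one.
- bottle: Bystander: amber bottle 70 mm across, 150 mm high. Origin: centre of its underside.
- tip_box: Bystander: black pipette tip box 82 (x) x 120 (y) x 63 mm high. Origin: centre of its underside.
- jar: Bystander: clear jar 60 mm across, 85 mm high. Origin: centre of its underside.
- can: Bystander: metal can 66 mm across, 110 mm high. Origin: centre of its underside.
- pipette: Bystander: hand pipette lying along its y, 30 x 208 x 28 mm (y from -95 to +113 mm). Origin: under its middle.
- trough: Bystander: open white reagent trough 85 (x) x 127 (y) x 40 mm. Origin: centre of its underside.
- plates: Bystander: stack of white well plates 85 (x) x 127 (y) x 44 mm high. Origin: centre of its underside.
Not all that is in view belongs to the job. Leave any blue or purple look-alike of the lid alone.

How it is judged:
By the outcome, as a careful person would: the job done as asked, in the order asked, and still so for the second after the job is handed in, with the robot touching nothing.
It also fails if it takes over 64 s, if anything falls off the work surface, if the arm or the gripper's body presses on something with over 40 N, if the wrist force passes 120 N, or if a joint passes its speed limit or range.

## Working session

There is one attempt and no reset: what is moved stays moved. The work goes in short steps, Python scripts to look and compute and a tool call to move; the robot and the scene stay as the last step left them, time stands still between calls to the robot, and variables do not carry over. Pictures are saved under pics/ and viewed, and the job is handed in when it is done.

Besides the shell and the picture viewer there is one more tool, called after "Emit:" as a command line: name --argument value ..., lists and objects as JSON in quotes. step_arm: Moves the arm, as the interface text tells. Its arguments: {"type":"object","properties":{"steps":{"type":"string"}},"required":["steps"]}

```bash
mkdir -p pics; ls; cat > h.py <<'E'
import numpy as np, cv2, pickle
from bench import manip, optics
def f_of(p): return p["image"].shape[0]/2/np.tan(np.radians(p["vertical_fov"])/2)
def cloud(p):
    f=f_of(p); H,W=p["z_map"].shape
    K=np.array([[f,0,p["cx"]],[0,f,p["cy"]],[0,0,1]],float)
    u,v=np.meshgrid(np.arange(W),np.arange(H))
    pts=np.stack([u,v],-1).reshape(-1,1,2).astype(np.float64)
    n=cv2.undistortPoints(pts,K,np.array([p["k1"],0,0,0,0.])).reshape(H,W,2)
    z=p["z_map"].astype(float)
    c=np.dstack([n[...,0]*z,n[...,1]*z,z])
    w=c@np.array(p["attitude"]).T+np.array(p["origin"])
    w[z==0]=np.nan
    return w
def proj(p,X):
    f=f_of(p);c=(np.atleast_2d(X)-np.array(p["origin"]))@np.array(p["attitude"])
    s=c[:,:2]/c[:,2:];r2=(s**2).sum(1,keepdims=True)
    s=s*(1+p["k1"]*r2);return s*f+np.array([p["cx"],p["cy"]])
def save(p,n,crop=None,k=1):
    im=p["image"][...,::-1]
    if crop: x0,y0,x1,y1=crop; im=im[y0:y1,x0:x1]
    cv2.imwrite("pics/"+n,cv2.resize(im,None,fx=k,fy=k,interpolation=cv2.INTER_CUBIC))
E
python3 - <<'E'
from h import *
np.set_printoptions(precision=4,suppress=True)
s=manip.get_state();print(s,manip.tcp_to_grasp)
for n in["scene","top"]:
    p=optics.grab_frame(n);save(p,n+"0.png",k=1.5);pickle.dump(p,open(n+".pkl","wb"))
    print(n,p["origin"],p["attitude"],p["vertical_fov"],p["k1"],p["cx"],p["cy"])
    for t in["chamber","chamber_rim","lid","lid_handle","station","lever_hinge","lever_tip","marker","bottle","tip_box","jar","can","pipette","trough","plates"]:
        print(t,[(np.round(d["at"],3).tolist(),round(d["confidence"],2)) for d in optics.place_of(p,t)])
E
```

```text
pics
{'t': 0.0, 'qpos': array([67.6374, 24.4504,  4.2296, 92.0517, -1.9547, 63.6445, -3.842 ]), 'qd': array([-0.1371,  0.0133, -0.04  , -0.0403,  0.0176, -0.0987, -0.0229]), 'joint_efforts': array([ -0.0021, -93.5813,   3.6653, -45.4198,  -0.0488,   0.0203,
         0.0002]), 'position': array([ 0.1609, -0.6551,  0.2048]), 'tool_rot': array([[-0.0004,  0.2385, -0.9711],
       [ 0.0012, -0.9711, -0.2385],
       [-1.    , -0.0013,  0.0001]]), 'contact_force': array([-0.324 ,  0.615 , -0.1228]), 'moment': array([ 0.018 , -0.026 ,  0.0458]), 'grip_width': 1.002103944849622} 0.0188
scene [ 1.224  -0.9859  0.9245] [[ 0.8252  0.3374 -0.4529]
 [ 0.5643 -0.461   0.6848]
 [ 0.0223 -0.8208 -0.5709]] 43.970572034472866 0.0064178509027200846 250.83587166191404 190.05359617987463
chamber [([0.62, -0.008, 0.0], 0.68)]
chamber_rim [([0.616, -0.016, 0.077], 0.64), ([0.735, -0.258, 0.002], 0.16)]
lid [([0.706, 0.468, 0.001], 0.8), ([0.291, 0.331, -0.003], 0.67), ([0.479, 0.327, -0.0], 0.65), ([0.484, -0.016, 0.002], 0.46)]
lid_handle [([0.703, 0.464, 0.034], 0.81), ([0.479, 0.323, 0.04], 0.78), ([0.
[... 779 characters left out ...]
9, 0.334, -0.0], 0.8), ([0.711, 0.462, 0.004], 0.72), ([0.479, 0.329, 0.006], 0.63)]
lid_handle [([0.702, 0.463, 0.041], 0.86), ([0.287, 0.335, 0.041], 0.79), ([0.488, -0.013, -0.004], 0.63), ([0.483, 0.325, 0.044], 0.62), ([0.49, -0.378, 0.002], 0.49)]
station [([0.487, -0.378, -0.001], 0.85)]
lever_hinge [([0.548, -0.389, 0.054], 0.63)]
lever_tip [([0.45, -0.324, 0.054], 0.84)]
marker []
bottle [([0.75, -0.036, -0.002], 0.64)]
tip_box [([0.488, -0.013, -0.002], 0.65)]
jar [([0.591, 0.304, 0.001], 0.89), ([0.452, -0.323, 0.054], 0.49)]
can [([0.649, -0.327, -0.002], 0.73), ([0.618, -0.013, -0.002], 0.44)]
pipette [([0.403, 0.011, 0.005], 0.6)]
trough []
plates [([0.739, -0.262, 0.0], 0.87)]
```

View pics/scene0.png

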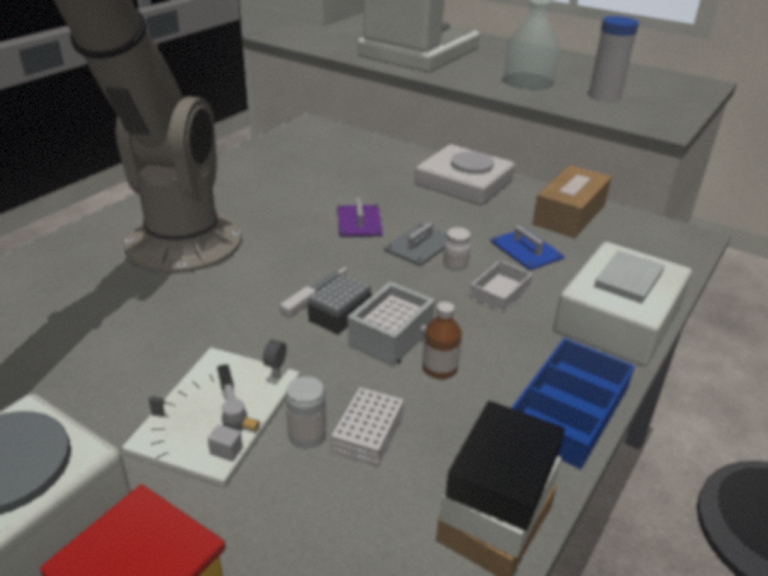

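View pics/top0.png

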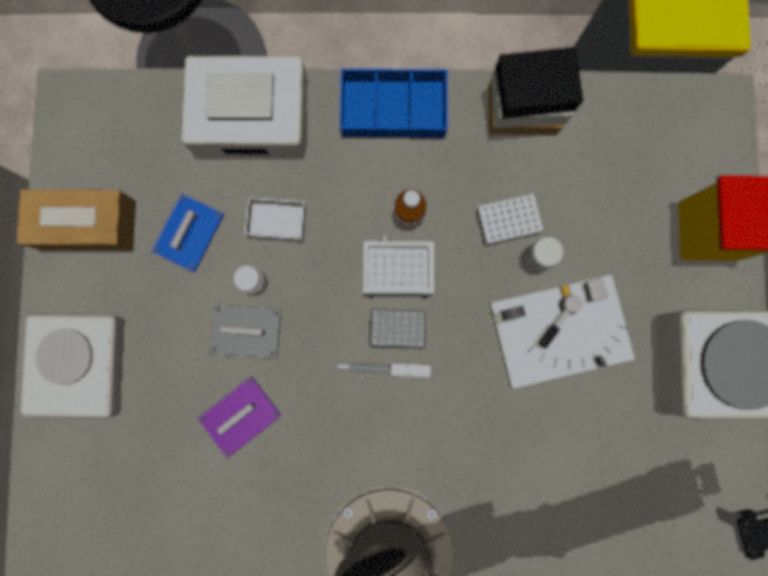

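```bash
python3 - <<'E'
from h import *
p=pickle.load(open("top.pkl","rb"))
a=p["image"][185:255,130:200]; b=p["image"][150:220,235:305]; c=p["image"][175:265,320:430]
im=np.hstack([cv2.resize(a,(370,370),interpolation=2),cv2.resize(b,(370,370),interpolation=2)])[...,::-1]
cv2.imwrite("pics/crop0.png",im)
cv2.imwrite("pics/crop1.png",cv2.resize(c,None,fx=6,fy=6,interpolation=2)[...,::-1])
W=cloud(p)
np.set_printoptions(precision=4,suppress=True)
def rect(m,name):
    q=W[m][:,:2]; r=cv2.minAreaRect((q*1000).astype(np.float32)); print(name,m.sum(),r,np.median(W[m],0))
P=proj(p,[[.48,.327,.01],[.618,-.013,.075]]);print(P)
def roi(x,y,r): return (np.abs(W[...,0]-x)<r)&(np.abs(W[...,1]-y)<r)
z=W[...,2]
print("bench z",np.nanmedian(z))
rect(roi(.48,.327,.11)&(z>.006)&(z<.025),"lid plate")
rect(roi(.48,.327,.05)&(z>.042)&(z<.06),"bar")
rect(roi(.48,.327,.05)&(z>.035)&(z<.06),"bar")
rect(roi(.618,-.013,.11)&(z>.067)&(z<.085),"rim")
rect(roi(.487,-.38,.2)&(z>.014)&(z<.026),"station")
E
```

```text
[[162.559  220.8316]
 [264.9876 178.1819]]
bench z 0.0015259670161900107
lid plate 1453 ((479.1612854003906, 329.0998229980469), (219.03619384765625, 214.7847442626953), 1.1964136362075806) [0.4799 0.3223 0.0128]
bar 120 ((482.1978454589844, 324.9129333496094), (89.11798858642578, 13.708806991577148), 86.39197540283203) [0.4816 0.3246 0.0492]
bar 120 ((482.1978454589844, 324.9129333496094), (89.11798858642578, 13.708806991577148), 86.39197540283203) [0.4816 0.3246 0.0492]
rim 489 ((617.431884765625, -13.274452209472656), (215.0204620361328, 148.1688995361328), 0.619257926940918) [ 0.6272 -0.0157  0.0759]
station 4041 ((554.8719482421875, -362.39263916015625), (329.1515197753906, 280.2001037597656), 14.018892288208008) [ 0.48   -0.3705  0.0212]
```

View pics/crop0.png

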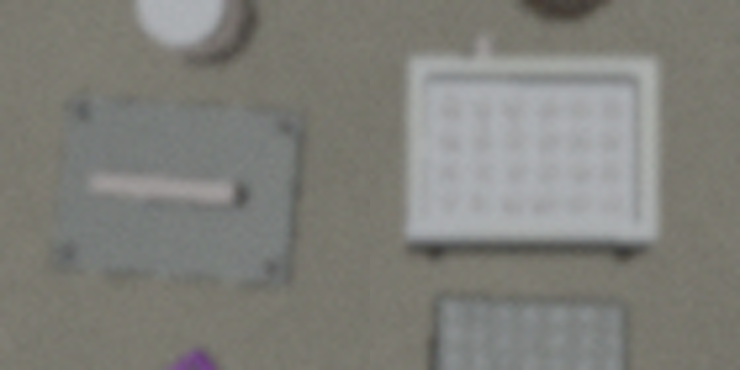

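View pics/crop1.png

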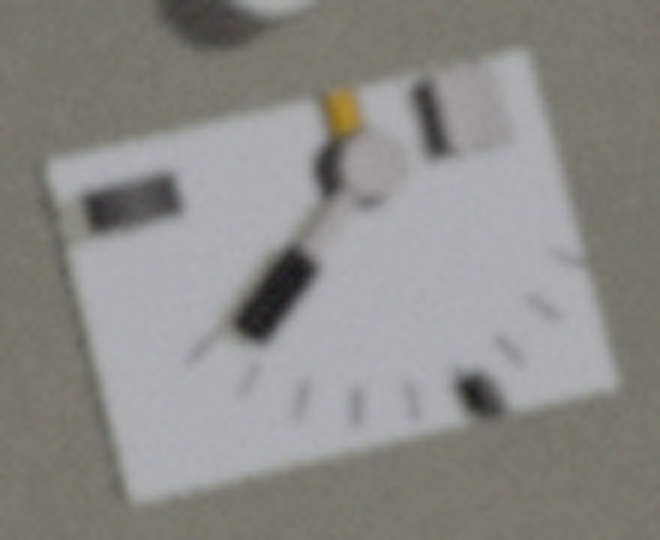

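```bash
cat > fit.py <<'E'
from h import *
from scipy.optimize import least_squares
np.set_printoptions(precision=4,suppress=True)
def roi(W,x,y,r): return (np.abs(W[...,0]-x)<r)&(np.abs(W[...,1]-y)<r)
def big(m):
    n,l,s,_=cv2.connectedComponentsWithStats(m.astype(np.uint8)); return l==1+np.argmax(s[1:,4])
def rect(W,m,name):
    m=big(m);q=W[m][:,:2]; r=cv2.minAreaRect((q*1000).astype(np.float32)); print(name,m.sum(),np.array(r[0]),np.array(r[1]),round(r[2],2),np.median(W[m],0)); return m
E
python3 - <<'E'
from fit import *
p=pickle.load(open("top.pkl","rb"));W=cloud(p);z=W[...,2]
m=roi(W,.48,.327,.1)&(z>.007)&(z<.025);rect(W,m,"lid")
b=big(roi(W,.48,.327,.05)&(z>.035)&(z<.06))
rect(W,big(m)|b,"lid+bar")
e=cv2.erode((big(m)|b).astype(np.uint8),np.ones((3,3)))>0
m=roi(W,.618,-.013,.085)&(z>.07)&(z<.085);rect(W,m,"rim")
m=roi(W,.487,-.38,.19)&(z>.014)&(z<.026);rect(W,m,"station")
m=roi(W,.45,-.32,.15)&(z>.04)&(z<.07);
n,l,s,c=cv2.connectedComponentsWithStats((roi(W,.487,-.38,.17)&(z>.035)).astype(np.uint8))
for i in range(1,n):
    q=W[l==i]; 
    if len(q)>4: print(i,s[i],c[i],"mean",q.mean(0),"min",q.min(0),"max",q.max(0))
# black handle
im=p["image"].astype(int); k=roi(W,.487,-.38,.17)&(im.max(-1)<70)&(z>.03)
n,l,s,c=cv2.connectedComponentsWithStats(k.astype(np.uint8))
for i in range(1,n):
    q=W[l==i]
    if len(q)>4: print("dark",s[i],cv2.minAreaRect((q[:,:2]*1000).astype(np.float32)),np.median(q,0))
for px in [(400,240),(401,241),(399,238),(402,243)]: print(W[px[1],px[0]],im[px[1],px[0]])
E
```

```text
lid 1337 [483.3835 327.7394] [155.9819 111.7231] 86.3 [0.48   0.3242 0.013 ]
lid+bar 1457 [483.3835 327.7394] [155.9819 111.7231] 86.3 [0.4813 0.3242 0.0132]
rim 450 [620.491 -13.169] [108.011  148.1541] 0.53 [ 0.6224 -0.0125  0.0761]
station 4012 [ 490.2211 -378.5416] [195.8876 280.2087] 14.01 [ 0.4793 -0.3711  0.0212]
1 [350 165  26  16 305] [361.8328 172.0492] mean [ 0.6374 -0.3172  0.0973] min [ 0.6184 -0.355   0.0358] max [ 0.6568 -0.2913  0.1171]
2 [390 185  15  16 173] [396.8266 192.5434] mean [ 0.5781 -0.4407  0.0582] min [ 0.5538 -0.464   0.0353] max [ 0.6033 -0.4232  0.0671]
3 [359 189  30  43 370] [374.3243 209.9324] mean [ 0.5212 -0.3666  0.0583] min [ 0.4528 -0.4101  0.035 ] max [ 0.5913 -0.3168  0.069 ]
4 [334 203  17  11 129] [341.7597 208.0465] mean [ 0.5234 -0.2535  0.0946] min [ 0.5081 -0.2822  0.0678] max [ 0.5397 -0.232   0.1064]
5 [396 237   9   8  42] [400.0238 240.3333] mean [ 0.4242 -0.4485  0.0557] min [ 0.4124 -0.4597  0.0376] max [ 0.4349 -0.4411  0.0658]
dark [349 168   5   4   9] ((650.7343139648438, -292.45166015625), (2.325767993927002, 10.3867053985595
[... 273 characters left out ...]
), (4.936130046844482, 17.012649536132812), 84.3039779663086) [ 0.5455 -0.372   0.0419]
dark [335 208   5   5  18] ((517.5860595703125, -239.284912109375), (13.162740707397461, 9.97117805480957), 3.0803568363189697) [ 0.5174 -0.2379  0.0885]
dark [360 217  12  14  83] ((475.62567138671875, -335.5513000488281), (17.219703674316406, 48.51700210571289), 51.5217170715332) [ 0.4753 -0.3348  0.0629]
dark [397 239   5   5  15] ((422.8360290527344, -446.7333679199219), (15.028158187866211, 2.9235947132110596), 31.05706024169922) [ 0.4221 -0.4463  0.0526]
[ 0.4253 -0.4459  0.0627] [67 62 67]
[ 0.4222 -0.4503  0.0591] [71 69 70]
[ 0.4316 -0.4451  0.0565] [70 71 73]
[ 0.4158 -0.4543  0.0569] [78 75 74]
```

Emit:
step_arm --steps "-1 .045 .03 .02 0 0 .13;-1 .045 .03 .02 0 0 .13;-1 .045 .03 .02 0 0 .13;-1 .045 .03 .02 0 0 .13;-1 .045 .03 .02 0 0 .13"

```text
t: 2.22
position: [0.3872, -0.5044, 0.3064]
tool_rot: [[0.0, 0.78, -0.626], [-0.0, -0.626, -0.78], [-1.0, 0.0, 0.0]]
contact_force: [0.6, -0.5, -0.6]
grip_width: 1.001
```

Emit:
step_arm --steps "-1 .03 .05 .01 0 0 .11;-1 .03 .05 .01 0 0 .11;-1 .03 .05 0 0 0 .11;-1 .03 .05 0 0 0 .11;-1 .02 .05 0 0 0 .11"

```text
t: 2.85
position: [0.5269, -0.2535, 0.3255]
tool_rot: [[0.0, 0.992, -0.126], [0.0, -0.126, -0.992], [-1.0, 0.0, -0.0]]
contact_force: [0.4, -0.0, -0.9]
grip_width: 0.998
```

```bash
python3 - <<'E'
from h import *
np.set_printoptions(precision=4,suppress=True)
s=manip.get_state();print(s["t"],s["qpos"],s["position"],s["tool_rot"])
p=optics.grab_frame("wrist");save(p,"w1.png",k=1.5);print(p["origin"],p["attitude"],p["vertical_fov"],p["k1"])
E
```

```text
2.85 [ 37.1067  12.4055 -21.1228  93.9428   4.6016  74.4944   7.9875] [ 0.5269 -0.2535  0.3255] [[ 0.0003  0.9921 -0.1256]
 [ 0.     -0.1256 -0.9921]
 [-1.      0.0003 -0.0001]]
[ 0.5371 -0.1732  0.5051] [[ 0.992  -0.121  -0.0352]
 [-0.126  -0.9521 -0.2786]
 [ 0.0002  0.2808 -0.9598]] 64.39767929443428 -0.022286685368144505
```

View pics/w1.png

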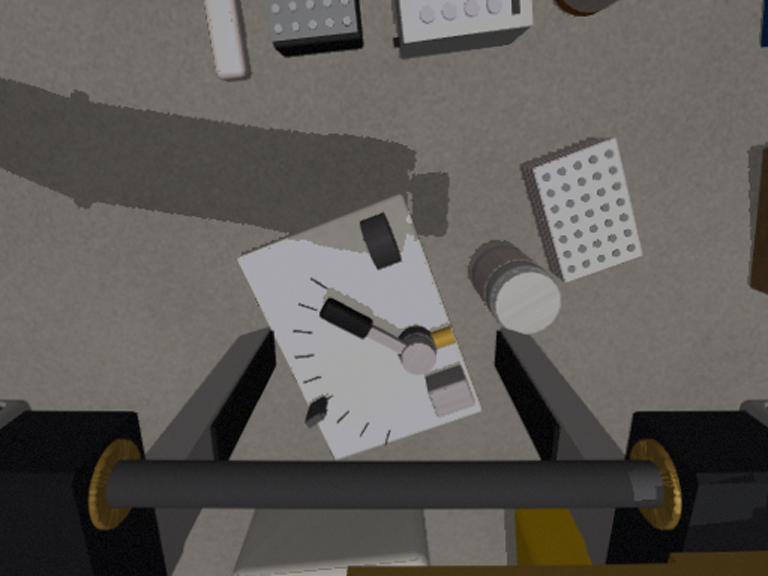

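```bash
cat > st.py <<'E'
from fit import *
def station(p):
    W=cloud(p);z=W[...,2];im=p["image"].astype(int)
    r=roi(W,.487,-.38,.17)
    rect(W,r&(z>.014)&(z<.026),"station")
    def comps(k,nm,mn=20):
        n,l,s,c=cv2.connectedComponentsWithStats(k.astype(np.uint8))
        for i in range(1,n):
            q=W[l==i]
            if len(q)>mn:
                R=cv2.minAreaRect((q[:,:2]*1000).astype(np.float32));print(nm,len(q),c[i],np.array(R[0]),np.array(R[1]),round(R[2],2),"med",np.median(q,0),"mean",q.mean(0))
    comps(r&(z>.055)&(z<.066),"z55-66")
    comps(r&(im.max(-1)<60)&(z>.05)&(z<.066),"dark")
E
python3 - <<'E'
from st import *
p=optics.grab_frame("wrist");pickle.dump(p,open("w1.pkl","wb"))
station(p)
for t in["station","lever_hinge","lever_tip","marker"]:
    print(t,[(np.round(d["at"],3).tolist(),round(d["confidence"],2)) for d in optics.place_of(p,t)])
save(p,"w1c.png",crop=(190,190,330,315),k=5)
E
```

```text
station 13593 [ 488.5022 -379.5754] [195.0282 279.9499] 13.9 [ 0.4774 -0.3543  0.0205]
z55-66 87 [326.6552 185.6552] [ 631.2938 -307.8921] [56.2227 15.5939] 46.88 med [ 0.6286 -0.3005  0.0601] mean [ 0.6309 -0.3038  0.0604]
z55-66 1107 [251.6441 229.8401] [ 509.15   -359.2811] [ 37.2416 133.0714] 48.81 med [ 0.51   -0.3645  0.0623] mean [ 0.5096 -0.3629  0.0616]
z55-66 528 [297.9792 269.9375] [ 576.9243 -444.9561] [45.4962 35.0935] 12.47 med [ 0.577  -0.4432  0.0604] mean [ 0.5769 -0.4436  0.0602]
z55-66 91 [207.3846 283.033 ] [ 423.7727 -452.462 ] [26.3865 10.7006] 21.91 med [ 0.4237 -0.4512  0.0601] mean [ 0.4239 -0.4515  0.0596]
dark 479 [228.4885 216.2777] [ 476.3781 -338.1785] [20.1747 55.4424] 52.91 med [ 0.4761 -0.336   0.062 ] mean [ 0.476 -0.336  0.061]
dark 41 [207.6341 279.878 ] [ 422.9578 -448.4549] [25.275   3.9209] 17.57 med [ 0.4243 -0.4473  0.0557] mean [ 0.4242 -0.4482  0.0554]
station [([0.488, -0.379, 0.001], 0.63), ([0.451, -0.321, 0.051], 0.19)]
lever_hinge [([0.545, -0.39, 0.056], 0.62)]
lever_tip []
marker []
```

View pics/w1c.png

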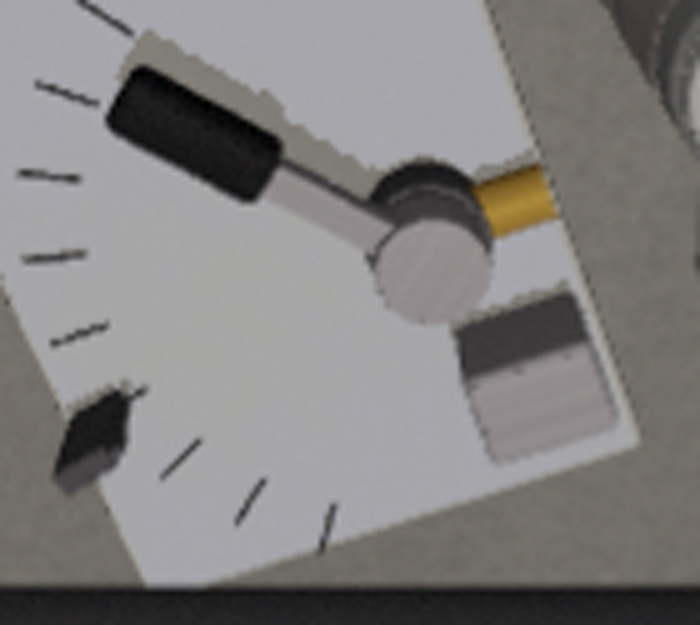

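Emit:
step_arm --steps "-1 .025 .04 0 0 0 .02;-1 .025 .04 0 0 0 .02;-1 .02 .04 0 0 0 .02;-1 0 .02 0 0 0 0;-1 0 0 0 0 0 0"

```text
t: 3.78
position: [0.5956, -0.1155, 0.3254]
tool_rot: [[-0.0, 0.998, -0.07], [-0.0, -0.07, -0.998], [-1.0, -0.0, 0.0]]
contact_force: [0.1, -1.3, 0.5]
grip_width: 0.995
```

```bash
cat > ch.py <<'E'
from fit import *
p=optics.grab_frame("wrist");pickle.dump(p,open("w2.pkl","wb"))
W=cloud(p);z=W[...,2]
rect(W,roi(W,.62,-.013,.085)&(z>.07)&(z<.082),"rim")
m=rect(W,roi(W,.62,-.013,.072)&(z>.07)&(z<.082),"rim2")
q=W[m]
# edges robust: iterate in rim frame
for a in (0,.5,1,1.5):
    t=np.radians(a);c,s=np.cos(t),np.sin(t);x=q[:,0]*c+q[:,1]*s;y=-q[:,0]*s+q[:,1]*c
    ex=np.percentile(x,[.3,99.7]);ey=np.percentile(y,[.3,99.7]);X=ex.mean();Y=ey.mean()
    print(a,np.diff(ex),np.diff(ey),X*c-Y*s,X*s+Y*c)
save(p,"w2.png",k=1.5)
E
python3 ch.py
```

```text
rim 2999 [619.2432 -14.2734] [110.6179 150.5764] 0.33 [ 0.6199 -0.0025  0.0753]
rim2 2623 [619.2363 -13.0676] [110.6179 144.4137] 0.33 [0.6201 0.002  0.0752]
0 [0.1104] [0.1438] 0.6191769598748305 -0.012982993878508577
0.5 [0.1102] [0.1441] 0.6192403307295284 -0.013031157635833079
1 [0.1108] [0.1446] 0.6191963735383673 -0.013021153578400103
1.5 [0.1115] [0.1452] 0.6191005472107021 -0.012957689502866628
```

View pics/w2.png

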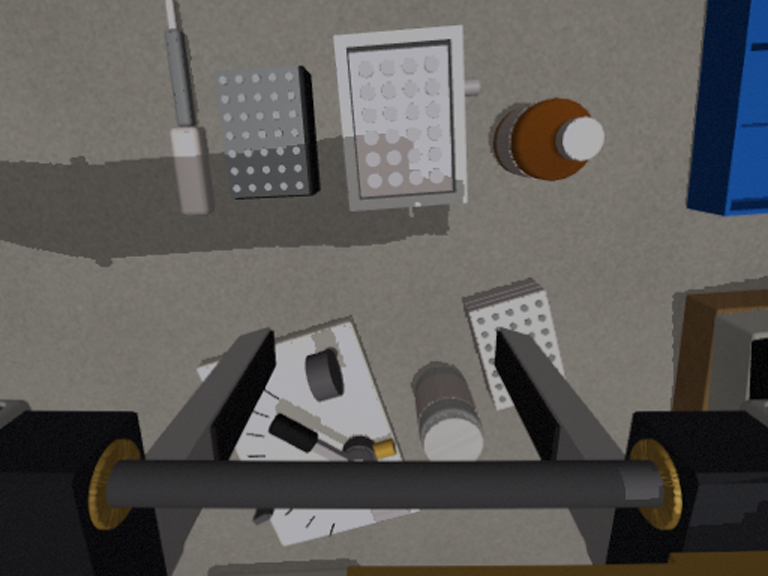

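Emit:
step_arm --steps "-1 -.02 .058 0 0 0 0;-1 -.02 .058 0 0 0 0;-1 -.02 .058 0 0 0 0;-1 -.02 .058 0 0 0 0;-1 -.02 .05 0 0 0 0"

```text
t: 4.45
position: [0.4957, 0.1662, 0.3258]
tool_rot: [[0.001, 0.997, -0.073], [-0.001, -0.073, -0.997], [-1.0, 0.001, 0.0]]
contact_force: [0.7, -0.7, 0.7]
grip_width: 1.003
```

Emit:
step_arm --steps "-1 -.014 .04 0 0 0 0;-1 0 .012 0 0 0 0;-1 0 0 0 0 0 0"

```text
t: 4.82
position: [0.4827, 0.2172, 0.3254]
tool_rot: [[0.0, 0.997, -0.071], [-0.0, -0.071, -0.997], [-1.0, 0.0, 0.0]]
contact_force: [-0.2, -1.5, -0.0]
grip_width: 0.997
```

```bash
cat > lid.py <<'E'
from fit import *
p=optics.grab_frame("wrist");pickle.dump(p,open("w3.pkl","wb"))
W=cloud(p);z=W[...,2]
m=rect(W,roi(W,.48,.327,.1)&(z>.007)&(z<.017),"lid")
b=rect(W,roi(W,.48,.327,.07)&(z>.044)&(z<.054),"bar")
save(p,"w3.png",k=1.5)
s=manip.get_state();print(s["t"],s["qpos"],s["position"])
E
python3 lid.py
```

```text
lid 6691 [480.4779 324.6098] [150.1649 110.6399] 86.43 [0.4814 0.3292 0.0123]
bar 657 [480.4628 324.5034] [87.7461 14.0552] 86.38 [0.4806 0.3258 0.0489]
4.875 [  4.2667   8.6049 -39.3053  99.6508   5.6877  73.773  -40.4684] [0.4829 0.2166 0.3253]
```

View pics/w3.png

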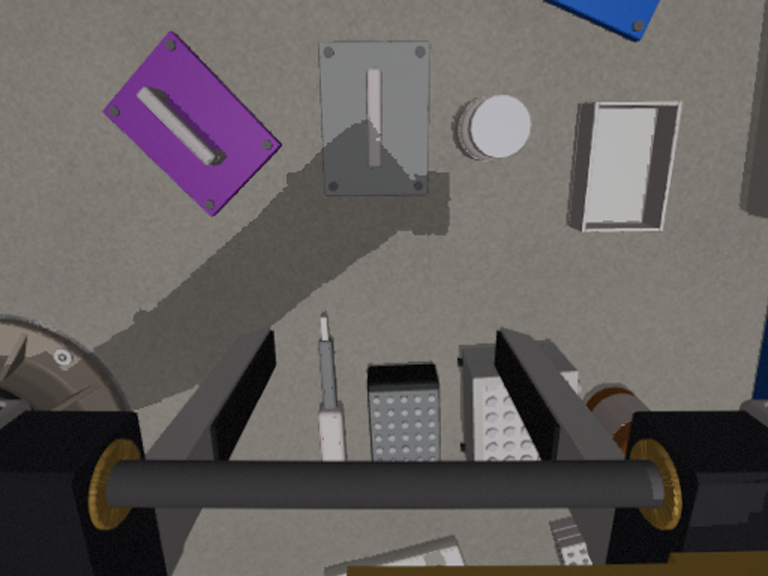

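Emit:
step_arm --steps "-1 -.001 .05 -.03 0 0 .0085;-1 -.001 .05 -.03 0 0 0;-1 0 .008 -.05 0 0 0;-1 0 0 -.055 0 0 0;-1 0 0 -.04 0 0 0"

```text
t: 5.5
position: [0.4807, 0.3238, 0.1179]
tool_rot: [[-0.001, 0.998, -0.064], [-0.002, -0.064, -0.998], [-1.0, -0.001, 0.002]]
contact_force: [0.8, 0.3, 0.7]
grip_width: 1.003
```

Emit:
step_arm --steps "-1 0 0 -.04 0 0 0;-1 0 0 -.03 0 0 0;-1 0 0 -.02 0 0 0;-1 0 0 0 0 0 0"

```text
t: 6.0
position: [0.4801, 0.3251, 0.0295]
tool_rot: [[-0.002, 0.998, -0.063], [-0.001, -0.063, -0.998], [-1.0, -0.001, 0.001]]
contact_force: [-0.6, 0.7, 0.2]
grip_width: 0.998
```

Emit:
step_arm --steps "-1 0 0 -.006 0 0 0;-1 0 0 0 0 0 0;1 0 0 0 0 0 0;1 0 0 0 0 0 0;1 0 0 0 0 0 0"

```text
t: 6.62
position: [0.48, 0.3266, 0.0247]
tool_rot: [[0.0, 0.998, -0.062], [0.0, -0.062, -0.998], [-1.0, 0.0, -0.0]]
contact_force: [0.1, -0.4, -0.4]
grip_width: 0.718
```

Emit:
step_arm --steps "1 0 0 0 0 0 0;1 0 0 0 0 0 0;1 0 0 0 0 0 0"

```text
t: 7.0
position: [0.48, 0.3265, 0.0245]
tool_rot: [[-0.0, 0.998, -0.062], [0.0, -0.062, -0.998], [-1.0, -0.0, -0.0]]
contact_force: [-0.3, -0.3, -0.6]
grip_width: 0.395
```

Emit:
step_arm --steps "1 0 0 0 0 0 0;1 0 0 0 0 0 0;1 0 0 0 0 0 0;1 0 0 0 0 0 0"

```text
t: 7.5
position: [0.48, 0.3265, 0.0245]
tool_rot: [[-0.0, 0.998, -0.061], [0.0, -0.061, -0.998], [-1.0, -0.0, -0.0]]
contact_force: [-0.2, -0.1, -1.2]
grip_width: 0.146
```

Emit:
step_arm --steps "1 0 0 .01 0 0 0;1 0 0 .03 0 0 0;1 0 0 .05 0 0 0;1 0 0 .05 0 0 0;1 0 0 .02 0 0 0"

```text
t: 8.12
position: [0.4805, 0.3271, 0.1874]
tool_rot: [[0.003, 0.998, -0.061], [0.002, -0.061, -0.998], [-1.0, 0.003, -0.002]]
contact_force: [0.2, -0.4, -3.8]
grip_width: 0.146
```

Emit:
step_arm --steps "1 .015 -.04 0 0 0 .0136;1 .02 -.05 0 0 0 .0136;1 .022 -.05 0 0 0 .0136;1 .022 -.05 0 0 0 .0136;1 .022 -.05 0 0 0 .0138"

```text
t: 8.75
position: [0.5809, 0.0845, 0.1837]
tool_rot: [[-0.001, 1.0, 0.007], [-0.0, 0.007, -1.0], [-1.0, -0.001, 0.0]]
contact_force: [0.9, 1.1, -4.2]
grip_width: 0.145
```

Emit:
step_arm --steps "1 .018 -.042 0 0 0 0;1 .012 -.03 0 0 0 0;1 .008 -.018 0 0 0 0;1 0 -.009 0 0 0 0;1 0 0 0 0 0 0"

```text
t: 9.38
position: [0.6185, -0.012, 0.1842]
tool_rot: [[-0.001, 1.0, 0.007], [0.0, 0.007, -1.0], [-1.0, -0.001, -0.0]]
contact_force: [0.6, 0.0, -3.6]
grip_width: 0.148
```

```bash
cat > view.py <<'E'
from fit import *
import sys
s=manip.get_state();print(s["t"],s["position"],s["contact_force"],s["grip_width"],np.degrees(np.arctan2(s["tool_rot"][1,1],s["tool_rot"][0,1])),s["tool_rot"][:,0])
zc=s["position"][2]-.0245
for n in ["wrist","top","scene"]:
    p=optics.grab_frame(n);save(p,n+sys.argv[1]+".png",k=1.5);pickle.dump(p,open(n+sys.argv[1]+".pkl","wb"))
    W=cloud(p);z=W[...,2];c=s["position"]
    try:rect(W,roi(W,c[0],c[1],.1)&(z>zc+.005)&(z<zc+.022),n+" lid")
    except Exception as e: print(n,e)
E
python3 view.py 4
```

```text
9.375 [ 0.6185 -0.012   0.1842] [ 0.5915  0.0088 -3.5598] 0.14829961892143848 0.4027180079463936 [-0.0006  0.0002 -1.    ]
wrist lid 21521 [618.3634   4.5193] [110.5698 114.1147] 0.38 [0.6178 0.0217 0.1721]
top lid 330 [619.2296  39.6805] [108.1515  41.3332] 0.82 [0.6006 0.0478 0.1732]
scene lid 956 [618.7687 -14.4746] [113.5192 155.6523] 1.22 [ 0.6332 -0.0346  0.171 ]
```

View pics/wrist4.png

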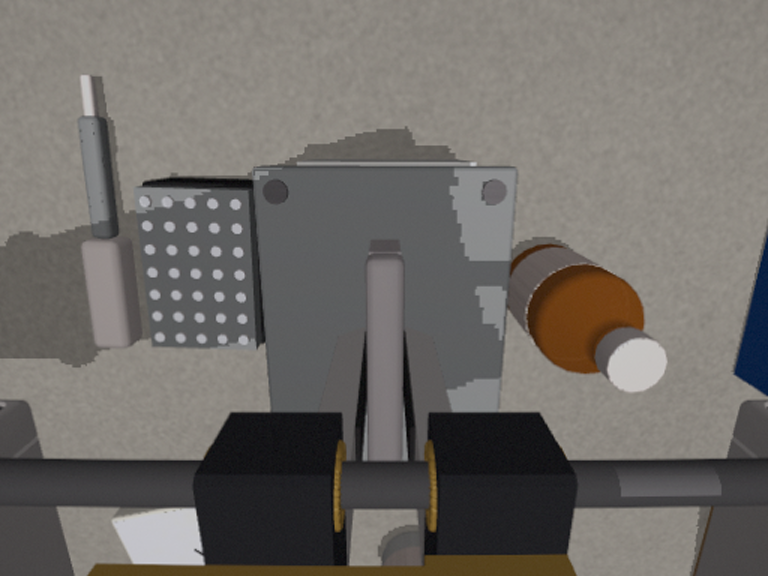

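View pics/scene4.png

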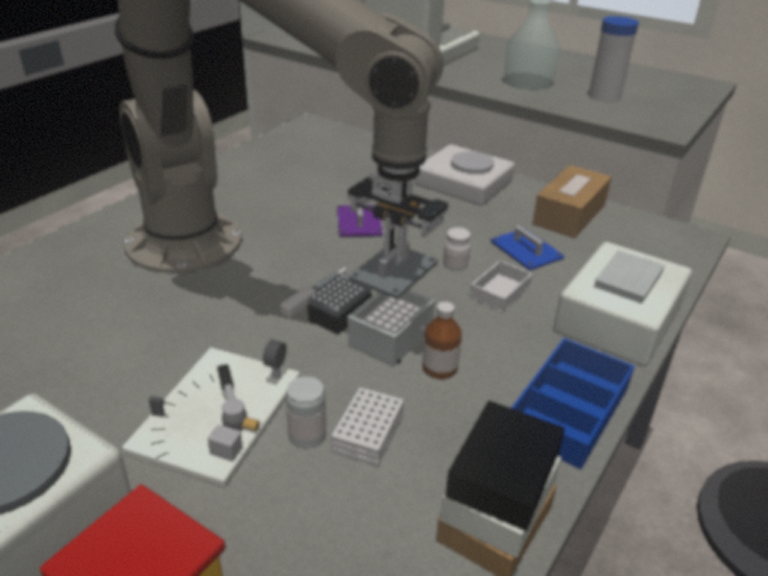

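```bash
python3 - <<'E'
from fit import *
p=pickle.load(open("wrist4.pkl","rb"));W=cloud(p);z=W[...,2]
m=big(roi(W,.6185,-.012,.1)&(z>.165)&(z<.182));q=W[m];q=q[q[:,1]>-.03]
c=np.linalg.lstsq(np.c_[q[:,:2]-[.6185,-.012],np.ones(len(q))],q[:,2],rcond=None)[0];print(c)
p2=pickle.load(open("w3.pkl","rb"));W=cloud(p2);z=W[...,2]
m=big(roi(W,.48,.327,.1)&(z>.007)&(z<.017));q=W[m]
print(np.linalg.lstsq(np.c_[q[:,:2]-[.4805,.3246],np.ones(len(q))],q[:,2],rcond=None)[0])
E
```

```text
[-0.0016  0.0011  0.1721]
[-0.0001 -0.0005  0.0123]
```

Emit:
step_arm --steps "1 .0008 -.0008 -.02 0 0 0;1 0 0 -.03 0 0 0;1 0 0 -.02 0 0 0;1 0 0 -.008 0 0 0;1 0 0 0 0 0 0"

```text
t: 10.15
position: [0.6197, -0.0131, 0.1061]
tool_rot: [[-0.001, 1.0, 0.007], [0.0, 0.007, -1.0], [-1.0, -0.001, -0.0]]
contact_force: [-0.2, 1.2, -3.5]
grip_width: 0.15
```

```bash
python3 view.py 5; python3 - <<'E'
from h import *
p=pickle.load(open("scene5.pkl","rb"));save(p,"s5c.png",crop=(200,150,320,260),k=5)
E
```

```text
10.15 [ 0.6197 -0.0131  0.1061] [-0.1777  1.2257 -3.4911] 0.14952356379209017 0.3919552143810155 [-0.0006  0.0003 -1.    ]
wrist lid 21501 [619.4843   3.0789] [110.9056 114.7515] 0.38 [0.6191 0.0206 0.094 ]
top lid 323 [621.6527  38.0789] [108.8984  44.144 ] 0.88 [0.6024 0.0446 0.0954]
scene lid 944 [620.4534 -17.2416] [155.3211 113.173 ] 89.96 [ 0.6358 -0.0362  0.0935]
```

View pics/s5c.png

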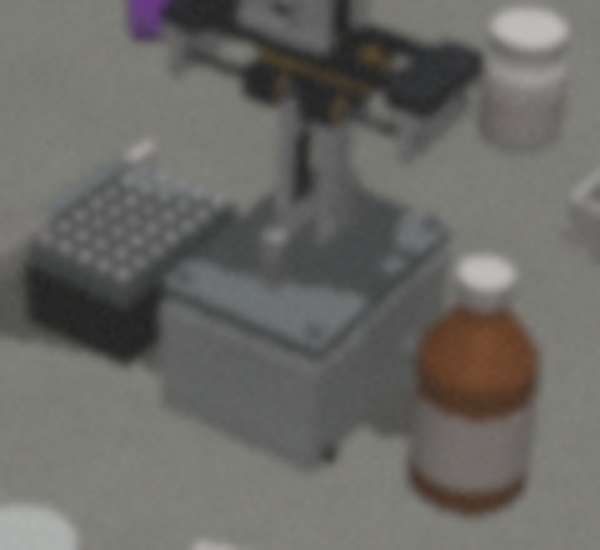

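View pics/wrist5.png

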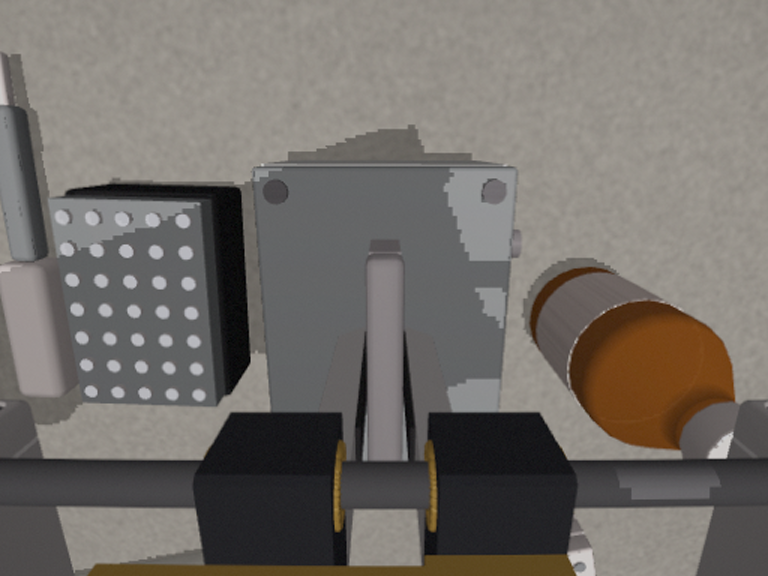

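Emit:
step_arm --steps "1 -.0003 .0003 -.002 0 0 0;1 0 0 -.002 0 0 0;1 0 0 -.001 0 0 0;1 0 0 -.0005 0 0 0;1 0 0 0 0 0 0"

```text
t: 10.92
position: [0.6195, -0.013, 0.1009]
tool_rot: [[-0.0, 1.0, 0.007], [0.0, 0.007, -1.0], [-1.0, -0.0, -0.0]]
contact_force: [-0.2, -0.1, -3.8]
grip_width: 0.142
```

Emit:
step_arm --steps "1 0 0 -.0006 0 0 0;1 0 0 -.0003 0 0 0;1 0 0 0 0 0 0"

```text
t: 11.3
position: [0.6194, -0.013, 0.1]
tool_rot: [[-0.0, 1.0, 0.007], [0.0, 0.007, -1.0], [-1.0, -0.0, -0.0]]
contact_force: [-0.3, -0.2, -3.8]
grip_width: 0.146
```

Emit:
step_arm --steps "1 0 0 -.0004 0 0 0;1 0 0 -.0003 0 0 0;1 0 0 0 0 0 0"

```text
t: 11.68
position: [0.6194, -0.013, 0.0995]
tool_rot: [[-0.0, 1.0, 0.007], [-0.0, 0.007, -1.0], [-1.0, -0.0, 0.0]]
contact_force: [-1.6, 0.3, -1.1]
grip_width: 0.145
```

Emit:
step_arm --steps "1 0 0 -.0003 0 0 0;1 0 0 0 0 0 0"

```text
t: 11.92
position: [0.6195, -0.013, 0.0995]
tool_rot: [[0.0, 1.0, 0.007], [-0.0, 0.007, -1.0], [-1.0, 0.0, 0.0]]
contact_force: [-3.2, 0.2, 6.3]
grip_width: 0.15
```

```bash
python3 view.py 6
```

```text
11.925 [ 0.6195 -0.013   0.0995] [-3.2412  0.2454  6.3182] 0.1497152308533476 0.38050079544943666 [ 0.0001 -0.0002 -1.    ]
wrist lid 21521 [619.311    3.3982] [110.5445 114.361 ] 0.39 [0.6189 0.0206 0.0873]
top lid 315 [620.2412  38.1408] [109.1174  44.5086] 0.73 [0.6031 0.0469 0.0879]
scene lid 934 [619.535  -15.5649] [113.3503 155.0485] 0.57 [ 0.6331 -0.0361  0.0859]
```

Emit:
step_arm --steps "1 0 0 .0003 0 0 0;0 0 0 0 0 0 0;0 0 0 0 0 0 0;0 0 0 0 0 0 0;0 0 0 0 0 0 0"

```text
t: 12.7
position: [0.6195, -0.013, 0.0994]
tool_rot: [[0.0, 1.0, 0.007], [0.0, 0.007, -1.0], [-1.0, 0.0, -0.0]]
contact_force: [-0.2, 0.0, -0.2]
grip_width: 0.493
```

Emit:
step_arm --steps "0 0 0 .01 0 0 0;0 0 0 .02 0 0 0;0 0 0 .05 0 0 0;0 0 -.03 .05 0 0 0;0 0 -.05 .04 0 0 0"

```text
t: 13.32
position: [0.6199, -0.0907, 0.2726]
tool_rot: [[0.003, 1.0, 0.01], [0.0, 0.01, -1.0], [-1.0, 0.003, -0.0]]
contact_force: [0.4, -1.2, -0.2]
grip_width: 0.499
```

Emit:
step_arm --steps "0 0 -.03 .04 0 0 0;0 0 0 .02 0 0 0;0 0 0 0 0 0 0"

```text
t: 13.7
position: [0.6199, -0.1208, 0.3305]
tool_rot: [[0.003, 1.0, 0.007], [-0.0, 0.007, -1.0], [-1.0, 0.003, 0.0]]
contact_force: [-0.3, 1.0, -0.4]
grip_width: 0.499
```

```bash
cat > lidchk.py <<'E'
from fit import *
import sys
s=manip.get_state();print(s["t"],s["qpos"],s["position"],np.degrees(np.arctan2(s["tool_rot"][1,1],s["tool_rot"][0,1])))
p=optics.grab_frame("wrist");save(p,"lc%s.png"%sys.argv[1],k=1.5)
W=cloud(p);z=W[...,2]
m=rect(W,roi(W,.6192,-.0143,.1)&(z>.08)&(z<.095),"lid")
q=W[m];print(np.linalg.lstsq(np.c_[q[:,:2]-[.6192,-.0143],np.ones(len(q))],q[:,2],rcond=None)[0])
E
python3 lidchk.py 1
```

```text
13.7 [ 31.1849  18.6655 -33.9502  87.0735  10.5698  77.3175  -3.2451] [ 0.6199 -0.1208  0.3305] 0.4172733600951861
lid 9130 [619.4551 -14.4869] [110.7458 148.67  ] 0.39 [ 0.619  -0.0094  0.0873]
[-0.0004 -0.0004  0.0873]
```

View pics/lc1.png

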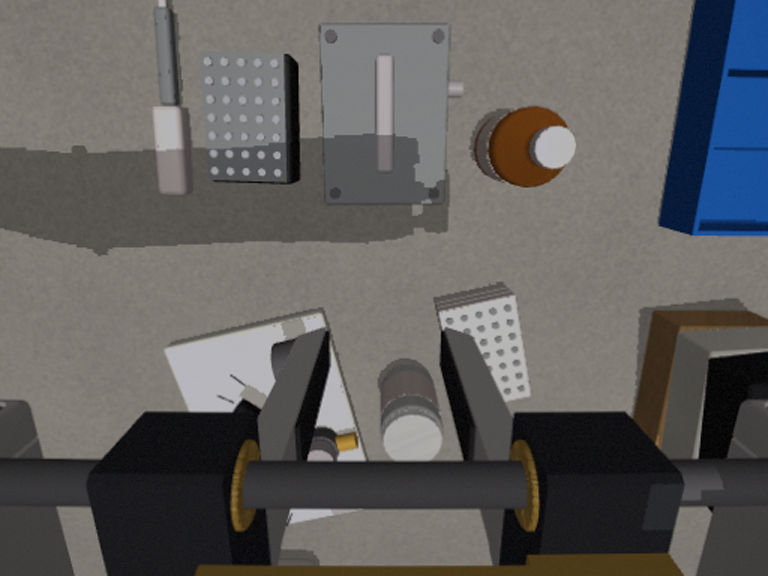

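Emit:
step_arm --steps "0 -.011 -.017 0 0 0 -.172;0 -.011 -.017 0 0 0 -.172;0 -.011 -.017 0 0 0 -.172;0 -.011 -.017 0 0 0 -.172;0 -.011 -.017 0 0 0 -.172"

```text
t: 14.38
position: [0.5638, -0.2058, 0.327]
tool_rot: [[-0.002, 0.655, -0.756], [0.001, -0.756, -0.655], [-1.0, -0.002, 0.001]]
contact_force: [0.1, -0.1, 0.1]
grip_width: 0.502
```

Emit:
step_arm --steps "0 -.011 -.017 0 0 0 -.172;0 -.011 -.017 0 0 0 -.172;0 -.011 -.017 0 0 0 -.172;0 -.011 -.017 0 0 0 -.172;0 -.011 -.017 0 0 0 -.172"

```text
t: 15.0
position: [0.509, -0.2908, 0.327]
tool_rot: [[-0.002, -0.146, -0.989], [0.001, -0.989, 0.146], [-1.0, -0.001, 0.002]]
contact_force: [0.5, 0.7, -0.0]
grip_width: 0.503
```

Emit:
step_arm --steps "0 -.011 -.017 0 0 0 -.172;0 -.011 -.017 0 0 0 -.172;0 -.009 -.014 0 0 0 -.172;0 0 0 0 0 0 0"

```text
t: 15.5
position: [0.4779, -0.3394, 0.3272]
tool_rot: [[-0.002, -0.612, -0.791], [0.001, -0.791, 0.612], [-1.0, 0.0, 0.002]]
contact_force: [0.8, 0.8, 1.0]
grip_width: 0.495
```

```bash
cat > sv.py <<'E'
from st import *
import sys
s=manip.get_state();print(s["t"],s["qpos"],s["position"],np.degrees(np.arctan2(s["tool_rot"][1,1],s["tool_rot"][0,1])))
for n in ["wrist","top"]:
    p=optics.grab_frame(n);save(p,n+sys.argv[1]+".png",k=1.5);pickle.dump(p,open(n+sys.argv[1]+".pkl","wb"));print(n);station(p)
E
python3 sv.py 7
```

```text
15.5 [  37.3677   11.7306   -9.8408   94.0819    2.0654   74.4716 -100.5319] [ 0.4779 -0.3394  0.3272] -127.7036004423073
wrist
station 18637 [ 488.1378 -379.6551] [195.3963 280.7924] 13.97 [ 0.4861 -0.3935  0.0203]
z55-66 888 [272.7275  52.0586] [ 576.6971 -445.5027] [45.0843 34.614 ] 14.22 med [ 0.5766 -0.4454  0.06  ] mean [ 0.5765 -0.4452  0.06  ]
z55-66 67 [191.3433  69.7015] [ 628.4    -340.6878] [14.2244 53.214 ] 35.76 med [ 0.6243 -0.346   0.06  ] mean [ 0.627  -0.3431  0.0605]
z55-66 1364 [256.2207 125.2493] [ 506.8718 -362.151 ] [ 36.371  131.8472] 51.87 med [ 0.5174 -0.3708  0.0623] mean [ 0.5121 -0.3671  0.0617]
z55-66 109 [339.6606 138.2936] [ 423.6725 -452.5058] [26.1231  8.9201] 26.87 med [ 0.4232 -0.4529  0.0599] mean [ 0.4235 -0.4527  0.0599]
dark 487 [256.5031 156.8809] [ 475.5851 -339.1655] [19.5603 53.7416] 52.56 med [ 0.4763 -0.34    0.062 ] mean [ 0.4762 -0.3398  0.062 ]
top
station 3011 [ 487.7645 -369.2451] [195.3962 261.2467] 13.86 [ 0.4605 -0.3362  0.0211]
z55-66 151 [368.0397 220.7417] [ 489.8536 -348.2781] [22.906  86.6099] 53.29 med [ 0.4849 -0.3432  0.0617] mean [ 0.4859 -0.3448  0.0615]
z55-66 27 [401.1111 240.4815] [ 424.2783 -450.874 ] [23.5341  9.4036] 26.54 med [ 0.4223 -0.4507  0.0596] mean [ 0.4238 -0.4506  0.0595]
dark 72 [365.2361 224.0417] [ 474.7051 -335.6355] [16.7231 46.7818] 53.47 med [ 0.4753 -0.3354  0.0626] mean [ 0.4751 -0.3353  0.0625]
```

View pics/wrist7.png

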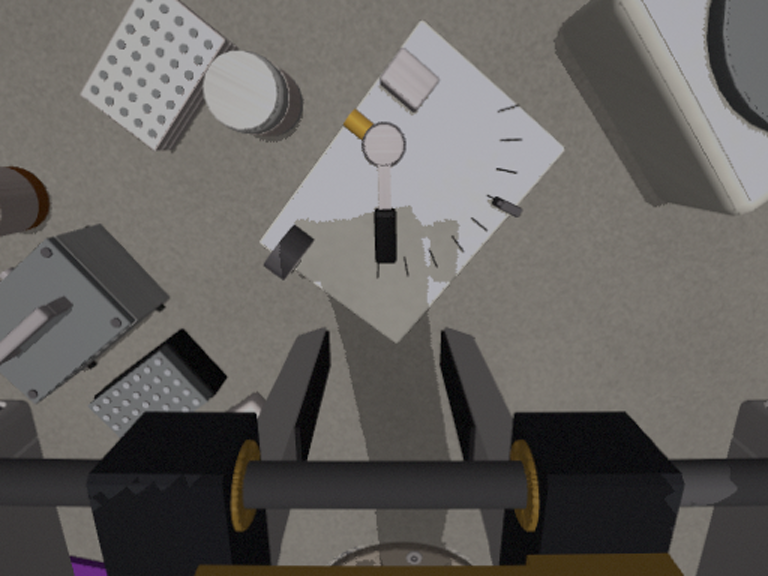

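Emit:
step_arm --steps "0 0 -.0005 -.05 0 0 .009;0 -.0005 0 -.06 0 0 0;0 0 0 -.06 0 0 0;0 0 0 -.05 0 0 0;0 0 0 -.03 0 0 0"

```text
t: 16.23
position: [0.4776, -0.3381, 0.0756]
tool_rot: [[-0.002, -0.6, -0.8], [0.002, -0.8, 0.6], [-1.0, -0.001, 0.003]]
contact_force: [1.5, 0.2, 0.9]
grip_width: 0.502
```

Emit:
step_arm --steps "0 0 0 -.02 0 0 0;0 0 0 -.014 0 0 0;0 0 0 -.0085 0 0 0;0 0 0 0 0 0 0"

```text
t: 16.73
position: [0.478, -0.34, 0.0358]
tool_rot: [[-0.0, -0.604, -0.797], [0.0, -0.797, 0.604], [-1.0, -0.0, 0.0]]
contact_force: [-0.3, -0.1, -0.3]
grip_width: 0.496
```

Clear on both sides (no force). Close on the handle.

Emit:
step_arm --steps "1 0 0 -.001 0 0 0;1 0 0 0 0 0 0;1 0 0 0 0 0 0;1 0 0 0 0 0 0;1 0 0 0 0 0 0"

```text
t: 17.35
position: [0.4782, -0.3404, 0.0352]
tool_rot: [[0.0, -0.605, -0.796], [-0.0, -0.796, 0.605], [-1.0, -0.0, -0.001]]
contact_force: [-0.9, 0.5, 5.8]
grip_width: 0.231
```

Emit:
step_arm --steps "1 0 0 0 0 0 0;1 0 0 0 0 0 0"

```text
t: 17.6
position: [0.4782, -0.3404, 0.0352]
tool_rot: [[0.0, -0.605, -0.796], [-0.0, -0.796, 0.605], [-1.0, -0.0, -0.001]]
contact_force: [-0.7, 0.9, 5.9]
grip_width: 0.233
```

```bash
python3 - <<'E'
import numpy as np
r=.0841;t=np.radians(142.75)+np.arange(13)*.1
P=r*np.c_[np.cos(t),np.sin(t)];d=np.diff(P,axis=0)
print(";".join("1 %.4f %.4f 0 0 0 .1"%tuple(x) for x in d))
E
```

```text
1 -0.0047 -0.0069 0 0 0 .1;1 -0.0040 -0.0074 0 0 0 .1;1 -0.0033 -0.0077 0 0 0 .1;1 -0.0025 -0.0080 0 0 0 .1;1 -0.0017 -0.0082 0 0 0 .1;1 -0.0008 -0.0084 0 0 0 .1;1 -0.0000 -0.0084 0 0 0 .1;1 0.0008 -0.0084 0 0 0 .1;1 0.0017 -0.0082 0 0 0 .1;1 0.0025 -0.0080 0 0 0 .1;1 0.0033 -0.0077 0 0 0 .1;1 0.0040 -0.0074 0 0 0 .1
```

Emit:
step_arm --steps "1 -.0047 -.0069 0 0 0 .1;1 -.0040 -.0074 0 0 0 .1;1 -.0033 -.0077 0 0 0 .1"

```text
t: 17.98
position: [0.4666, -0.3622, 0.0353]
tool_rot: [[0.001, -0.339, -0.941], [0.0, -0.941, 0.339], [-1.0, -0.0, -0.001]]
contact_force: [3.7, 2.2, 3.1]
grip_width: 0.233
```

Emit:
step_arm --steps "1 -.0025 -.0080 0 0 0 .1;1 -.0017 -.0082 0 0 0 .1;1 -.0008 -.0084 0 0 0 .1;1 0 -.0084 0 0 0 .1"

```text
t: 18.48
position: [0.4619, -0.3951, 0.0353]
tool_rot: [[0.001, 0.054, -0.999], [0.0, -0.999, -0.054], [-1.0, -0.0, -0.001]]
contact_force: [4.7, 2.9, 2.4]
grip_width: 0.233
```

Emit:
step_arm --steps "1 .0008 -.0084 0 0 0 .1;1 .0017 -.0082 0 0 0 .1;1 .0025 -.0080 0 0 0 .1;1 .0033 -.0077 0 0 0 .1;1 0 0 0 0 0 0"

```text
t: 19.1
position: [0.4707, -0.4277, 0.0353]
tool_rot: [[0.002, 0.437, -0.899], [0.0, -0.899, -0.437], [-1.0, 0.001, -0.002]]
contact_force: [4.3, 2.1, 4.0]
grip_width: 0.23
```

Emit:
step_arm --steps "0 0 0 0 0 0 0;0 0 0 0 0 0 0;0 0 0 0 0 0 0;0 0 0 0 0 0 0"

```text
t: 19.6
position: [0.4691, -0.4276, 0.0348]
tool_rot: [[-0.0, 0.435, -0.9], [0.0, -0.9, -0.435], [-1.0, -0.0, 0.0]]
contact_force: [0.2, -0.0, 0.1]
grip_width: 0.497
```

Emit:
step_arm --steps "0 0 0 .02 0 0 0;0 0 0 .05 0 0 0;0 0 0 .06 0 0 0;0 0 0 .06 0 0 0;0 0 0 .06 0 0 0"

```text
t: 20.23
position: [0.469, -0.4272, 0.2887]
tool_rot: [[0.001, 0.436, -0.9], [-0.001, -0.9, -0.436], [-1.0, 0.001, -0.001]]
contact_force: [0.1, -0.6, -0.1]
grip_width: 0.503
```

Emit:
step_arm --steps "0 0 0 .04 0 0 0;0 0 0 0 0 0 0"

```text
t: 20.48
position: [0.4703, -0.4279, 0.3299]
tool_rot: [[0.005, 0.436, -0.9], [-0.004, -0.9, -0.436], [-1.0, 0.006, -0.003]]
contact_force: [-0.1, 0.6, -1.2]
grip_width: 0.5
```

```bash
python3 sv.py 8; python3 - <<'E'
from h import *
p=pickle.load(open("wrist8.pkl","rb"));save(p,"w8c.png",crop=(190,30,340,190),k=4)
E
```

```text
20.475 [ 57.4927  17.9895 -27.3283  87.043    8.4424  76.6427 -34.7716] [ 0.4703 -0.4279  0.3299] -64.17843557002055
wrist
station 12600 [ 478.0339 -336.2978] [195.8259 192.5912] 14.25 [ 0.4722 -0.3256  0.0202]
z55-66 74 [247.7297  23.8378] [ 628.9559 -339.2675] [17.0281 58.0718] 33.34 med [ 0.6238 -0.3465  0.0605] mean [ 0.6268 -0.3424  0.0606]
z55-66 813 [298.2435  93.6433] [ 576.9628 -445.558 ] [45.3201 35.1557] 13.65 med [ 0.577  -0.445   0.0601] mean [ 0.577  -0.4451  0.06  ]
z55-66 1337 [254.7607 125.8901] [ 501.3861 -412.4673] [133.5906  36.6091] 26.13 med [ 0.5136 -0.4078  0.0624] mean [ 0.5089 -0.4096  0.0618]
z55-66 104 [255.9712 189.7019] [ 424.0912 -452.6015] [25.4322  9.3013] 25.78 med [ 0.4234 -0.4529  0.0599] mean [ 0.4234 -0.4529  0.0598]
dark 500 [255.178 157.464] [ 466.5968 -430.5244] [55.2272 20.7896] 26.35 med [ 0.4688 -0.4298  0.0621] mean [ 0.4684 -0.4298  0.0619]
dark 26 [255.2308 183.1154] [ 431.4025 -447.3627] [7.807  6.1673] 25.18 med [ 0.4319 -0.4473  0.0591] mean [ 0.432  -0.4475  0.058 ]
top
station 3945 [ 490.1301 -378.7528] [195.9265 280.7218] 14.05 [ 0.4812 -0.3609  0.0211]
z55-66 139 [397.7194 192.3165] [ 578.8966 -443.0223] [44.9275 35.2136] 13.12 med [ 0.5792 -0.4425  0.0612] mean [ 0.5785 -0.4425  0.0613]
z55-66 248 [388.1855 214.3266] [ 505.4003 -414.2313] [132.2245  37.1566] 29.41 med [ 0.5082 -0.4107  0.0624] mean [ 0.5071 -0.4099  0.0619]
z55-66 25 [401.08 240.4 ] [ 424.2695 -449.7684] [23.7286  9.971 ] 26.58 med [ 0.4222 -0.45    0.0607] mean [ 0.4241 -0.45    0.0607]
dark 70 [393.8429 226.7143] [ 468.2588 -427.7392] [48.4074 16.0817] 25.56 med [ 0.4666 -0.4272  0.0624] mean [ 0.4675 -0.4272  0.062 ]
```

View pics/wrist8.png

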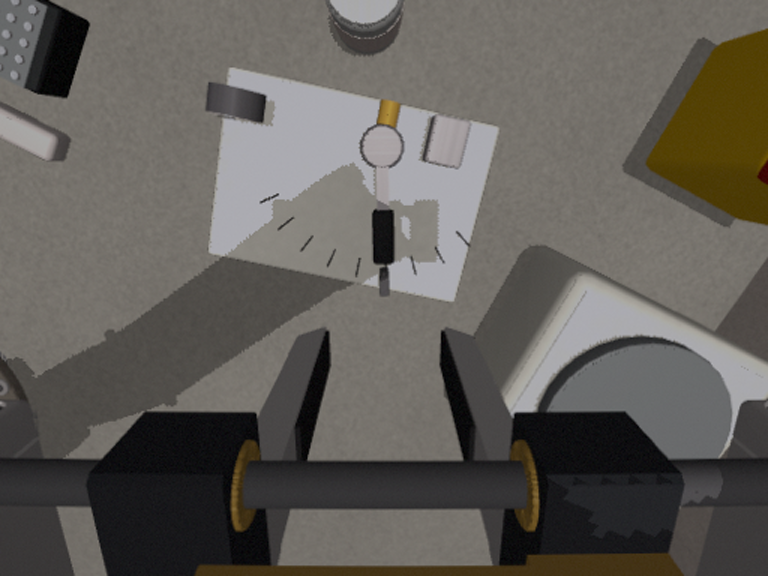

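```bash
cat > ang.py <<'E'
from fit import *
import sys
p=pickle.load(open(sys.argv[1],"rb"));W=cloud(p);z=W[...,2];im=p["image"].astype(int)
C0=np.array([.545,-.391])
d=np.hypot(W[...,0]-C0[0],W[...,1]-C0[1])
q=W[(d<.03)&(z>.05)];print("hub z",np.percentile(q[:,2],[50,95]))
zt=np.percentile(q[:,2],90)
m=big((d<.03)&(np.abs(z-zt)<.002)&(im.max(-1)>100));q=(W[m][:,:2]*1000).astype(np.float32)
(c,r)=cv2.minEnclosingCircle(q);print("hub circ",c,r,"mean",q.mean(0))
hubs=[np.array(c)]
st=None
h=big((d>.055)&(d<.12)&(z>.058)&(z<.067)&(im.max(-1)<70))
H=W[h][:,:2]*1000;R=cv2.minAreaRect(H.astype(np.float32));hc=np.array(R[0])
vx=cv2.fitLine(H.astype(np.float32),cv2.DIST_HUBER,0,.01,.01).ravel();print("handle",R,"line ang",np.degrees(np.arctan2(-vx[1],-vx[0])))
mk=(d>.12)&(d<.16)&(z>.056)&(z<.064)&(np.abs(W[...,0]-.424)<.03)&(np.abs(W[...,1]+.452)<.03)
mk=big(mk);M=W[mk][:,:2]*1000;R=cv2.minAreaRect(M.astype(np.float32));mc=np.array(R[0])
vm=cv2.fitLine(M.astype(np.float32),cv2.DIST_HUBER,0,.01,.01).ravel();print("marker",R,M.mean(0),"line",np.degrees(np.arctan2(-vm[1],-vm[0])))
A=lambda a,b:np.degrees(np.arctan2(*(b-a)[::-1]))%360
for hub in (np.array(c),np.array([545.1,-391.3])):
    print("hub",hub,"->handle",A(hub,hc),"mean",A(hub,H.mean(0)),"r",np.hypot(*(hc-hub)),"->marker",A(hub,mc),A(hub,M.mean(0)),np.hypot(*(mc-hub)))
E
python3 ang.py wrist8.pkl; echo; python3 ang.py wrist7.pkl;echo; python3 ang.py top8.pkl
```

```text
hub z [0.0631 0.0646]
hub circ (545.453369140625, -391.3537292480469) 18.587133407592773 mean [ 545.4138 -391.3727]
handle ((466.7728271484375, -430.3243713378906), (54.72007369995117, 20.932165145874023), 26.026533126831055) line ang -154.43182
marker ((424.0912170410156, -452.60150146484375), (25.432228088378906, 9.301265716552734), 25.776601791381836) [ 423.4112 -452.8756] line -154.42624
hub [ 545.4534 -391.3537] ->handle 206.34931349014002 mean 206.59301644067185 r 87.80283955020522 ->marker 206.77868361694382 206.75283539867792 135.94139017889054
hub [ 545.1 -391.3] ->handle 206.48352538093428 mean 206.73081460731487 r 87.51027119850636 ->marker 206.86619028989625 206.83981817293758 135.65028431617395

hub z [0.063  0.0646]
hub circ (545.0939331054688, -391.1708984375) 18.506837844848633 mean [ 545.0339 -391.2407]
handle ((475.4541931152344, -339.0556335449219), (19.56619644165039, 54.07643508911133), 52.591407775878906) line ang 143.86705
marker ((423.6724853515625, -452.5058288574219), (26.12312126159668, 8.920053482055664), 26.868242263793945) [ 423.3674 -452.681 ] line -153
[... 190 characters left out ...]
 ->handle 143.1248316605148 mean 143.2377791670528 r 87.06326574923872 ->marker 206.75049776030946 206.75850845298208 135.98086188806323

hub z [0.6025 0.6965]Traceback (most recent call last):
  File "ang.py", line 8, in <module>
    m=big((d<.03)&(np.abs(z-zt)<.002)&(im.max(-1)>100));q=(W[m][:,:2]*1000).astype(np.float32)
  File "fit.py", line 6, in big
    n,l,s,_=cv2.connectedComponentsWithStats(m.astype(np.uint8)); return l==1+np.argmax(s[1:,4])
                                                                              ~~~~~~~~~^^^^^^^^^
    return _wrapfunc(a, 'argmax', axis=axis, out=out, **kwds)
    return bound(*args, **kwds)
ValueError: attempt to get argmax of an empty sequence
```

View pics/w8c.png

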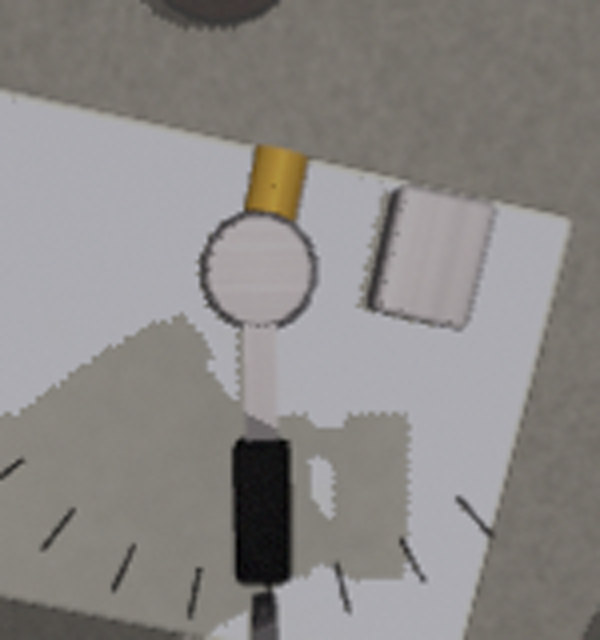

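```bash
python3 - <<'E'
from fit import *
p=optics.grab_frame("scene");save(p,"fin.png",k=1.5)
p=optics.grab_frame("top");W=cloud(p);z=W[...,2];save(p,"fint.png",k=1.5)
rect(W,roi(W,.619,-.014,.1)&(z>.08)&(z<.098),"lid top")
E
```

```text
lid top 1500 [620.7883 -14.2611] [109.8327 149.8031] 0.43 [ 0.6158 -0.0132  0.0881]
```

View pics/fin.png

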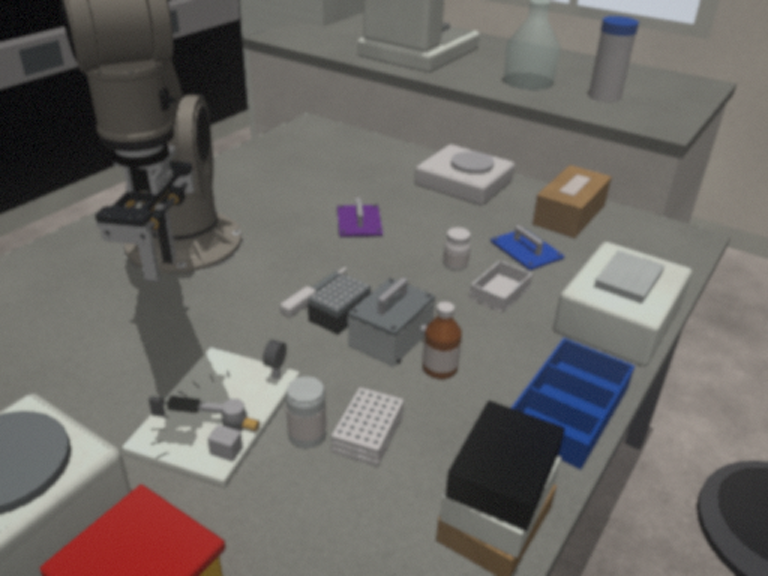

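View pics/fint.png

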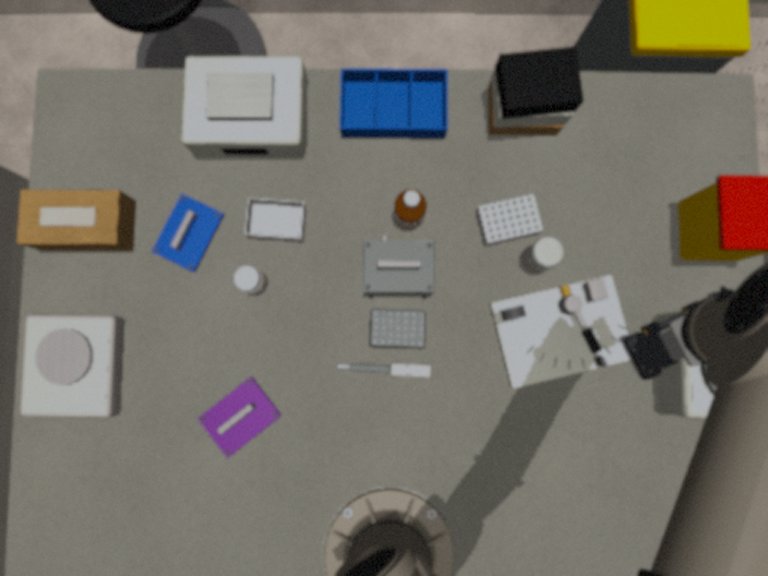

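The lid sits on the chamber at about (399,265) in the top view. The lever points at the marker at about (600,360), the arm is clear, and the bystanders are where they started.

```bash
python3 -c "
from bench import manip
s=manip.get_state();print(s['t'],s['contact_force']);print(manip.close_job())"
```

```text
20.675 [ 0.40594336  0.6997623  -0.72821167]
the job is handed in; nothing more can be done
None
```

The lid is on the chamber and released, and the lever points at the setting marker. I handed the job in at 20.7 s of the 64 s allowed. No verdict was reported.

- **Lid:** I took the grey lid by its handle, lowered it onto the rim in steps of under 1 mm, and let go. The last wrist view puts it within about 0.3 mm and 0.1° of the measured rim. It lies flat, with its top at 87 mm. The top camera reads it 1.6 mm further in x, but it read the empty rim 1.3 mm further in x as well, so I take that as camera offset.
- **Lever:** I gripped the handle, turned it about 63° round the hinge, and released it. It measures 206.3–206.6°, against 206.8° for the marker. That difference of 0.2–0.4° is within what the camera can measure, so I left it there.
- **Other things:** The final pictures show the bystanders and both look-alike lids where they started. The open gripper was well above the bench, with no contact force beyond sensor noise.

The networks never found the marker, so I measured it from the depth images. It came out about 136 mm from the hinge, which fits its given size. My angle script also failed on the last top-camera picture because the arm covered that view, so the final lever angle rests on the wrist camera alone.

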